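# Find the loose bolt on the gearbox cover and hold its cap open

### The job

One of the three bolts under the yellow spring-shut caps on the gearbox cover is loose: tap the three caps with the fingertips one after the other, from the robot's left to its right, firmly enough (about 8 N) that the loose bolt gives and sinks a few millimetres. Then lift the cap of the loose bolt by its black grip to about 60 degrees and finish while holding it there, so that the bolt can be inspected: it shuts if let go. Keep the other two caps shut and leave the tools and other things where they are.

Things in the scene. Friction and masses are not known exactly. Their poses are not given: they have to be found in the camera images.
- cover: grey cast gearbox cover, fixed to the bench: block 190 x 420 mm, flat top 50 mm above the bench, with a low flange round its foot. Origin at the centre of its underside, x away from the robot, y to the robot's left along the row of three capped bolts (about 130 mm apart, in any arrangement and each turned a little).
- top_a (a point): centre of the top of a round yellow cap, 60 mm across, that covers a bolt: the spot to tap, about 90 mm above the bench. All three caps look alike. A tight bolt gives less than 1 mm under a 15 N push; the one loose bolt, with its cap, sinks 8 mm to its stop under a push of about 5 N and stays down there (it would take over 7 N to pull it up again; lifting the cap takes less). Site x points from the black grip to the hinge while the cap is shut, z up; it moves with the cap.
- grip_a (a point): centre of the black barrel grip of the same cap (letter a): 16 mm diameter, 18 mm long along the point's y axis (parallel to the hinge), to be pinched on its two flat ends from above; 60 mm in front of (-x of) the cap's centre on an 8 mm wide tongue, 37 mm above the cover's flat top (29 mm once the loose bolt has sunk). The grip can pivot between the fingers as the cap swings, so the gripper may stay upright. It moves with the cap.
- hinge_a (a point): middle of the hinge line of the same cap, on the far side, 36 mm beyond the cap's centre and 96 mm from the grip, at the grip's height while shut; y along the hinge line (sinks with the bolt, does not turn with the cap)
- bolt_a (a joint): how far this bolt, with its cap, has sunk, in m: 0 at the start for all three, 0.008 at the loose one's stop
- cap_a (a joint): opening angle of this cap in rad: 0 shut, 1.5 its stop; the grip rises and swings over towards the hinge. A light spring (1 to 1.5 N at the grip) shuts it whenever it is let go.
- top_b (a point): centre of the top of a round yellow cap, 60 mm across, that covers a bolt: the spot to tap, about 90 mm above the bench. All three caps look alike. A tight bolt gives less than 1 mm under a 15 N push; the one loose bolt, with its cap, sinks 8 mm to its stop under a push of about 5 N and stays down there (it would take over 7 N to pull it up again; lifting the cap takes less). Site x points from the black grip to the hinge while the cap is shut, z up; it moves with the cap.
- grip_b (a point): centre of the black barrel grip of the same cap (letter b): 16 mm diameter, 18 mm long along the point's y axis (parallel to the hinge), to be pinched on its two flat ends from above; 60 mm in front of (-x of) the cap's centre on an 8 mm wide tongue, 37 mm above the cover's flat top (29 mm once the loose bolt has sunk). The grip can pivot between the fingers as the cap swings, so the gripper may stay upright. It moves with the cap.
- hinge_b (a point): middle of the hinge line of the same cap, on the far side, 36 mm beyond the cap's centre and 96 mm from the grip, at the grip's height while shut; y along the hinge line (sinks with the bolt, does not turn with the cap)
- bolt_b (a joint): how far this bolt, with its cap, has sunk, in m: 0 at the start for all three, 0.008 at the loose one's stop
- cap_b (a joint): opening angle of this cap in rad: 0 shut, 1.5 its stop; the grip rises and swings over towards the hinge. A light spring (1 to 1.5 N at the grip) shuts it whenever it is let go.
- top_c (a point): centre of the top of a round yellow cap, 60 mm across, that covers a bolt: the spot to tap, about 90 mm above the bench. All three caps look alike. A tight bolt gives less than 1 mm under a 15 N push; the one loose bolt, with its cap, sinks 8 mm to its stop under a push of about 5 N and stays down there (it would take over 7 N to pull it up again; lifting the cap takes less). Site x points from the black grip to the hinge while the cap is shut, z up; it moves with the cap.
- grip_c (a point): centre of the black barrel grip of the same cap (letter c): 16 mm diameter, 18 mm long along the point's y axis (parallel to the hinge), to be pinched on its two flat ends from above; 60 mm in front of (-x of) the cap's centre on an 8 mm wide tongue, 37 mm above the cover's flat top (29 mm once the loose bolt has sunk). The grip can pivot between the fingers as the cap swings, so the gripper may stay upright. It moves with the cap.
- hinge_c (a point): middle of the hinge line of the same cap, on the far side, 36 mm beyond the cap's centre and 96 mm from the grip, at the grip's height while shut; y along the hinge line (sinks with the bolt, does not turn with the cap)
- bolt_c (a joint): how far this bolt, with its cap, has sunk, in m: 0 at the start for all three, 0.008 at the loose one's stop
- cap_c (a joint): opening angle of this cap in rad: 0 shut, 1.5 its stop; the grip rises and swings over towards the hinge. A light spring (1 to 1.5 N at the grip) shuts it whenever it is let go.
- socket: steel socket, ring 26 mm across, 32 mm tall, stands on the cover; a bystander, origin as built on its underside, not to be moved
- spacer: stepped brass bush 28 mm across, 22 mm tall, stands on the cover; a bystander, origin as built on its underside, not to be moved
- wrench: steel wrench lying on the bench in front of the cover; a bystander, origin as built on its underside, not to be moved
- screwdriver: blue-handled screwdriver lying right of the cover; a bystander, origin as built on its underside, not to be moved
- tin: blue can, 66 mm across, 100 mm tall, left of the cover; a bystander, origin as built on its underside, not to be moved
- jar: amber jar, 56 mm across, 70 mm tall, right of the cover; a bystander, origin as built on its underside, not to be moved
- hammer: hammer lying left of the cover; a bystander, origin as built on its underside, not to be moved

How it is judged (in metres and radians):
On the way, in this order (a step that is already met when the one before it is completed fails the run):
1. the left-most cap has been tapped by the fingers (more than 1.5 N), its cap shut (((y of top_a in the frame of cover above 0.065 m and contact force between the fingers and cap_a above 1.5 N and value of joint cap_a below 0.1 rad) or (y of top_b in the frame of cover above 0.065 m and contact force between the fingers and cap_b above 1.5 N and value of joint cap_b below 0.1 rad) or (y of top_c in the frame of cover above 0.065 m and contact force between the fingers and cap_c above 1.5 N and value of joint cap_c below 0.1 rad))), for 0.02 s.
2. the middle cap has been tapped by the fingers (more than 1.5 N), its cap shut (((y of top_a in the frame of cover between -0.065 and 0.065 m and contact force between the fingers and cap_a above 1.5 N and value of joint cap_a below 0.1 rad) or (y of top_b in the frame of cover between -0.065 and 0.065 m and contact force between the fingers and cap_b above 1.5 N and value of joint cap_b below 0.1 rad) or (y of top_c in the frame of cover between -0.065 and 0.065 m and contact force between the fingers and cap_c above 1.5 N and value of joint cap_c below 0.1 rad))), for 0.02 s.
3. the right-most cap has been tapped by the fingers (more than 1.5 N), its cap shut (((y of top_a in the frame of cover below -0.065 m and contact force between the fingers and cap_a above 1.5 N and value of joint cap_a below 0.1 rad) or (y of top_b in the frame of cover below -0.065 m and contact force between the fingers and cap_b above 1.5 N and value of joint cap_b below 0.1 rad) or (y of top_c in the frame of cover below -0.065 m and contact force between the fingers and cap_c above 1.5 N and value of joint cap_c below 0.1 rad))), for 0.02 s.
4. the loose bolt's cap is held open by the fingers at 46 to 74 degrees (((value of joint bolt_a above 0.003 m and value of joint cap_a between 0.8 and 1.3 rad and contact force between the fingers and cap_a above 0.5 N) or (value of joint bolt_b above 0.003 m and value of joint cap_b between 0.8 and 1.3 rad and contact force between the fingers and cap_b above 0.5 N) or (value of joint bolt_c above 0.003 m and value of joint cap_c between 0.8 and 1.3 rad and contact force between the fingers and cap_c above 0.5 N))), for 0.2 s.
At the end, for the whole second after the job is handed in: The cap of the loose bolt (the one that sank, still down by over 3 mm) stands open at 46 to 74 degrees, still, held there by the fingers (contact over 0.5 N); the other two caps are shut (under 6 degrees); the tools and other things are within 30 mm of where they began (((value of joint bolt_a above 0.003 m and value of joint cap_a between 0.8 and 1.3 rad and contact force between the fingers and cap_a above 0.5 N and velocity of joint cap_a between -0.1 and 0.1 rad/s and value of joint each of cap_b, cap_c below 0.1 rad) or (value of joint bolt_b above 0.003 m and value of joint cap_b between 0.8 and 1.3 rad and contact force between the fingers and cap_b above 0.5 N and velocity of joint cap_b between -0.1 and 0.1 rad/s and value of joint each of cap_a, cap_c below 0.1 rad) or (value of joint bolt_c above 0.003 m and value of joint cap_c between 0.8 and 1.3 rad and contact force between the fingers and cap_c above 0.5 N and velocity of joint cap_c between -0.1 and 0.1 rad/s and value of joint each of cap_a, cap_b below 0.1 rad)) and distance of each of socket, spacer, wrench, screwdriver, tin, jar, hammer from where it was at the start of the episode below 0.03 m); the arm keeps its last pose, push and grip.
It fails at once if a cap is lifted by more than 14 degrees though its bolt has not sunk ((value of joint cap_a above 0.25 rad and value of joint bolt_a below 0.0025 m) or (value of joint cap_b above 0.25 rad and value of joint bolt_b below 0.0025 m) or (value of joint cap_c above 0.25 rad and value of joint bolt_c below 0.0025 m)).
It fails at once if a bystander is moved by more than 30 mm (distance of any of socket, spacer, wrench, screwdriver, tin, jar, hammer from where it was at the start of the episode above 0.03 m).
It also fails if it takes over 48 s, if anything falls off the work surface, if the arm or the gripper's body presses on something with over 40 N, if the wrist force passes 120 N, or if a joint passes its speed limit or range.

### The arm

A 7-joint arm with a two-finger parallel gripper is mounted at the origin on the work surface. World frame = base frame: x ahead of the robot, y to its left, z up, the work surface at z = 0. Lengths are in m, angles in degrees, forces in N, time in s.
With the tool pointing down it reaches from about 0.425 to 0.875 m from the base axis. Payload 4.7 kg.
Tool frame: the origin (TCP) lies on the centre line of the jaws, within the pads' length; the fingertips stand env.nose_length ahead of it and the grasp point (between the pads) lies 8 mm behind it (env.nose_length is the distance from the TCP to the fingertips, in m); y points along the fingers, z is the direction in which the jaws open and shut, and the axes are right-handed (so a half turn about y gives the same grasp; the last joint's range is limited). The gripper opens to 87 mm and grips with 3 to 60 N. Pads are 19 mm wide; open, the fingers measure 117 mm over their backs; the gripper's body (75 mm by 190 mm) begins 51 mm behind the grasp point.
Start: joints at [68.761, 18.392, -4.016, 83.108, 1.295, 78.541, -3.26], TCP at [0.244, -0.602, 0.234] pointing down, gripper open.
Joint ranges: [-163.93, 163.93], [-17.29, 119.83], [-79.2, 71.16], [3.27, 140.29], [-89.18, 269.18], [5.43, 117.66], [-154.24, 154.24]. Speed limits (degrees/s): [147.25, 147.25, 180, 180, 180, 180, 180].

### API

Orientations are given as [roll, pitch, yaw] about the fixed x, y, z axes, in that order (R = Rz(yaw) Ry(pitch) Rx(roll)).
In Python, from cell import env, read_camera, camera_info, job, models gives the robot as it stands.
- The arm moves only by the tool move_arm, never from a script. Its argument "moves" is a list of rows, each a list of 6 numbers: the shift along the tool's x, y, z in mm, then the turn, a rotation vector about the tool's x, y, z in degrees. In form: [[x, y, z, ax, ay, az], ...]. A call has 1 to 20 rows; each row is the pose to reach, as a shift and turn from the pose commanded when the call began, along the tool's axes at that moment; what a row does not reach only later rows make up. A row lasts 1/12 s, in which the tool goes at most 41.7 mm and 7.16 degrees, less where a joint would pass 70% of its speed; a pose out of reach is approached as far as the arm can. A call with a gripper value outside its range is refused whole. "claw" is the finger opening in mm, from 0 to 87, set as the call begins (left out, the last holds). The fingers move at their own pace and stop on an object; "newtons" is the grip in N (left out, the last holds). Time passes only in rows, so rows that repeat a pose let the fingers close. It gives the time, the measured TCP pose, the force and the opening at its end, in the units of the state.
- env.get_obs(): the state, without advancing time (a new reading comes with each control period).
- read_camera(name): name is "side" or "top"; returns (picture, depth): 400x640x3 uint8, red, green, blue; 400x640 float32, m along the optical axis (not along the pixel's ray), 0 where there is no reading.
- camera_info(name): a dict with "fx", "fy", "cx", "cy" (pixels), "distortion" ([k1, k2, p1, p2, k3] as OpenCV has them; the pictures are not rectified), "R" (3x3) and "t" (3): a world point X has camera coordinates R X + t. Camera axes: x right, y down, z forward; pixel columns grow to the right and rows downward; lengths in m; the calibration is good to about 2 mm. A picture is of the moment at which its call begins. camera_info takes no time and is no camera call.
- job.sign_off(): hands the job in, once; it reports no verdict.
Trained networks look in the newest picture that a camera, given by its name, has taken for a name from the list of things; names that differ only in an ending like _2 or _b are one class to them, and where a whole thing is asked for, a point or a joint stands for the part that bears it (a point fixed in the world has none). Each returns a list of dicts, best first, with "score" (0 to 1); they miss things now and then, are a little off and sometimes report something else, mostly with a low value. They report only what shows in the picture. A call takes as long as a camera call.
- models.spot_in(target, camera): "point" ([x, y, z] in m, in world coordinates, good to about 4 mm: the middle of the surface that is visible of it).
- models.cut_out(target, camera): "mask" (400x640 bool, what is visible of it).
The state is a dict: "time_s": time; "qpos": joint angles; "joint_velocities": joint speeds; "effort": joint torques, N m; "tool_pos": TCP position; "tool_rot": TCP orientation; "force": force on the tool from outside, world axes, zero at the start; "wrist_torque": the same for the moment, N m; "grip_width": finger opening in m.
Only numpy, scipy, OpenCV 4.12 (cv2) and the standard library are available. Lean on these libraries where they do the work, as an engineer would, in place of code of your own. Each camera call takes 0.05 s, during which the arm holds its last target.

## Working session

There is one attempt and no reset: what is moved stays moved. The work goes in short steps, Python scripts to look and compute and a tool call to move; the robot and the scene stay as the last step left them, time stands still between calls to the robot, and variables do not carry over. Pictures are saved under pics/ and viewed, and the job is handed in when it is done.

Besides the shell and the picture viewer there is one more tool, called after "Request:" as name([rows], argument=value, ...), one row to a line, values as JSON. move_arm: Moves the arm, as the interface text tells. Its arguments: {"type":"object","properties":{"moves":{"type":"array","items":{"type":"array","items":{"type":"number"}}},"claw":{"type":"number"},"newtons":{"type":"number"}},"required":["moves"]}

```bash
ls; mkdir -p pics
cat > h.py <<'E'
import numpy as np, cv2
from cell import env, read_camera, camera_info, job, models
from scipy.spatial.transform import Rotation as Rn
def pix2world(cam,u,v,d):
    i=camera_info(cam);K=np.array([[i['fx'],0,i['cx']],[0,i['fy'],i['cy']],[0,0,1.]])
    p=cv2.undistortPoints(np.array([[[u,v]]],float),K,np.array(i['distortion'],float))[0,0]
    c=np.array([p[0]*d,p[1]*d,d]);R=np.array(i['R']);return R.T@(c-np.array(i['t']))
E
python3 - <<'E'
from h import *
o=env.get_obs();print({k:np.round(v,4).tolist() for k,v in o.items()},env.nose_length)
for c in("top","side"):
    p,d=read_camera(c);cv2.imwrite(f'pics/{c}0.png',p[:,:,::-1]);i=camera_info(c);print(c,-np.array(i['R']).T@np.array(i['t']))
    for t in("top_a","grip_a","hinge_a","cover"):
        for r in models.spot_in(t,c): print(c,t,round(r['score'],2),np.round(r['point'],4))
E
```

```text
pics
{'time_s': 0.0, 'qpos': [68.7613, 18.4387, -4.0156, 83.1757, 1.2947, 78.5419, -3.2597], 'joint_velocities': [-0.0385, -0.026, 0.1039, 0.0689, -0.0016, -0.0352, -0.0062], 'effort': [0.0002, -49.1286, -0.4038, -31.2529, -0.0639, 0.0438, 0.0002], 'tool_pos': [0.2437, -0.602, 0.2325], 'tool_rot': [-90.1111, -0.0055, -157.9512], 'force': [0.1684, 0.4259, -0.5998], 'wrist_torque': [-0.008, -0.0141, -0.0094], 'grip_width': 0.0871} 0.011
top [0.41365293 0.02957662 1.18491875]
top top_a 0.89 [ 0.5377 -0.1369  0.0898]
top top_a 0.76 [ 0.5563 -0.002   0.0858]
top top_a 0.57 [0.5705 0.1208 0.0906]
top grip_a 0.83 [ 0.5406 -0.136   0.095 ]
top grip_a 0.73 [0.5553 0.0016 0.0863]
top grip_a 0.55 [0.5703 0.1231 0.0893]
top hinge_a 0.94 [ 0.5547 -0.0038  0.089 ]
top hinge_a 0.89 [0.5701 0.1241 0.0919]
top hinge_a 0.69 [ 0.3337 -0.2925  0.0664]
top hinge_a 0.67 [ 0.5381 -0.1333  0.0923]
top cover 0.64 [ 0.5387 -0.0025  0.0497]
side [0.47836464 0.92464812 0.94254848]
side top_a 0.86 [0.5511 0.0056 0.0881]
side top_a 0.74 [0.5662 0.1294 0.0902]
side top_a 0.65 [ 0.5358 -0.1256  0.0907]
side grip_a 0.82 [ 0.537  -0.1274  0.0919]
side grip_a 0.75 [0.5551 0.0071 0.0916]
side grip_a 0.61 [0.5651 0.128  0.0859]
side hinge_a 0.96 [0.5523 0.0025 0.0925]
side hinge_a 0.9 [ 0.5372 -0.1253  0.088 ]
side hinge_a 0.77 [0.5628 0.1285 0.0901]
side cover 0.71 [0.534  0.0944 0.0509]
side cover 0.39 [0.5523 0.0026 0.0899]
side cover 0.2 [ 0.5352 -0.1262  0.0914]
```

View pics/top0.png

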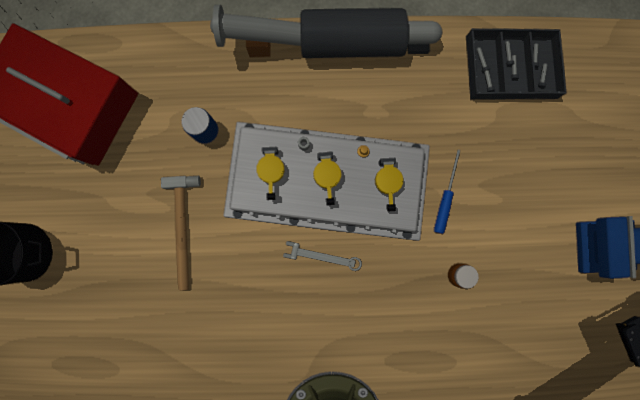

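View pics/side0.png

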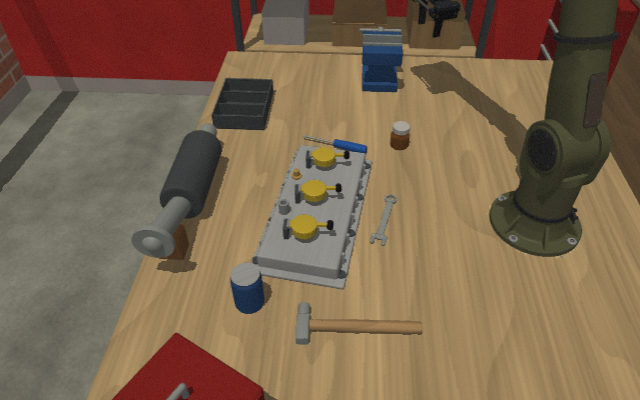

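```bash
cat >> h.py <<'E'
def ray_plane(cam,u,v,z):
    a=pix2world(cam,u,v,0.5);i=camera_info(cam);c=-np.array(i['R']).T@np.array(i['t'])
    return c+(a-c)*(z-c[2])/(a[2]-c[2])
def blobs(m,amin):
    n,l,s,c=cv2.connectedComponentsWithStats(m.astype(np.uint8));return [(s[k,4],c[k],l==k) for k in range(1,n) if s[k,4]>=amin]
E
python3 - <<'E'
from h import *
for c in("top","side"):
    p,d=read_camera(c);h=cv2.cvtColor(p,cv2.COLOR_RGB2HSV)
    y=(h[...,0]>20)&(h[...,0]<32)&(h[...,1]>180)&(h[...,2]>110)
    y2=cv2.morphologyEx(y.astype(np.uint8),cv2.MORPH_OPEN,np.ones((9,9)))
    roi=np.zeros_like(y);roi[130:250,220:430]=1
    dark=(p.max(2)<45)&roi
    for a,cc,m in blobs(y2,100):
        print(c,'Y',a,cc.round(1),ray_plane(c,*cc,0.09).round(4), 'depthz',pix2world(c,*cc,d[int(cc[1]),int(cc[0])]).round(4))
    for a,cc,m in blobs(dark,8): print(c,'D',a,cc.round(1),ray_plane(c,*cc,0.09).round(4),pix2world(c,*cc,d[int(cc[1]),int(cc[0])]).round(4))
    x=p[120:250,210:440] if c=="top" else p[130:290,240:390]
    cv2.imwrite(f'pics/{c}1.png',cv2.resize(x,None,fx=3.4,fy=3.4,interpolation=cv2.INTER_CUBIC)[:,:,::-1])
    for t in("cover",):
        for r in models.cut_out(t,c)[:1]:
            m=r['mask']&(d>0);v,u=np.nonzero(m);P=np.array([ray_plane(c,a,b,0.05) for a,b in zip(u[::10],v[::10])])
            print(cv2.minAreaRect((P[:,:2]*1000).astype(np.float32)),P.shape)
E
```

```text
top Y 553 [269.6 167.9] [0.5729 0.1235 0.09  ] depthz [0.5726 0.1233 0.0919]
top Y 556 [326.9 173.3] [0.5581 0.0006 0.09  ] depthz [0.5578 0.0007 0.0918]
top Y 568 [389. 179.] [ 0.5422 -0.1326  0.09  ] depthz [ 0.5423 -0.1327  0.0891]
top D 9 [302.8 140.8] [0.6303 0.0508 0.09  ] [0.635  0.0512 0.0665]
top D 9 [304.7 148.4] [0.6134 0.0471 0.09  ] [0.6153 0.0472 0.0795]
top D 17 [276.5 151.9] [0.6075 0.1081 0.09  ] [0.6082 0.1084 0.0859]
top D 8 [393.8 160.6] [ 0.5819 -0.1446  0.09  ] [ 0.5822 -0.1449  0.0881]
top D 16 [380.3 163.1] [ 0.5773 -0.1153  0.09  ] [ 0.5786 -0.1163  0.0818]
top D 53 [270.8 196.4] [0.5114 0.1221 0.09  ] [0.5108 0.1215 0.0968]
top D 53 [330.5 201.2] [ 0.4978 -0.0054  0.09  ] [ 0.4971 -0.0052  0.0984]
top D 55 [390.9 207.5] [ 0.4807 -0.1344  0.09  ] [ 0.4805 -0.1339  0.0934]
top D 12 [238.5 211.3] [0.4812 0.1919 0.09  ] [0.4858 0.2029 0.0155]
top D 16 [294.3 218.3] [0.4632 0.0728 0.09  ] [0.4666 0.0758 0.016 ]
top D 9 [350.2 224.8] [ 0.4462 -0.0459  0.09  ] [ 0.448  -0.05    0.0308]
top D 17 [406.9 231.8] [ 0.4279 -0.1667  0.09  ] [ 0.4288 -0.1793  0.0195]
side Y 202 [323.5 153.9] [ 0.5413 -0.1328  0.09  ] depthz [ 0.5413 -0.1333  0.0896]
side Y 263 [313.8 188.1] [0.5569 0.0027 0.09  ] depthz [0.5566 0.0059 0.093 ]
side Y 359 [303.5 224.6] [0.5713 0.127  0.09  ] depthz [0.5713 0.127  0.09  ]
side D 8 [220.  149.5] [ 0.8195 -0.1339  0.09  ] [ 0.8291 -0.1639  0.0658]
side D 31 [346.3 154.7] [ 0.4809 -0.1331  0.09  ] [ 0.4809 -0.1249  0.0966]
side D 12 [308.7 163. ] [ 0.5775 -0.0926  0.09  ] [ 0.5803 -0.1218  0.0656]
side D 35 [338.2 187.7] [ 0.4972 -0.0029  0.09  ] [0.4971 0.0016 0.0941]
side D 46 [329.8 224.9] [0.5112 0.1239 0.09  ] [0.511  0.1295 0.0959]
side D 13 [287.4 232.5] [0.6053 0.1533 0.09  ] [0.608  0.1372 0.0722]
((546.7276000976562, 26.05328369140625), (466.41986083984375, 213.36343383789062), 81.75189208984375) (930, 3)
```

View pics/top1.png

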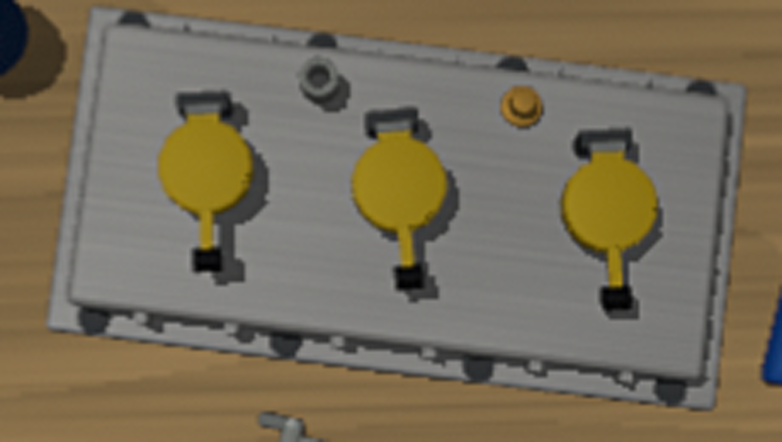

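View pics/side1.png

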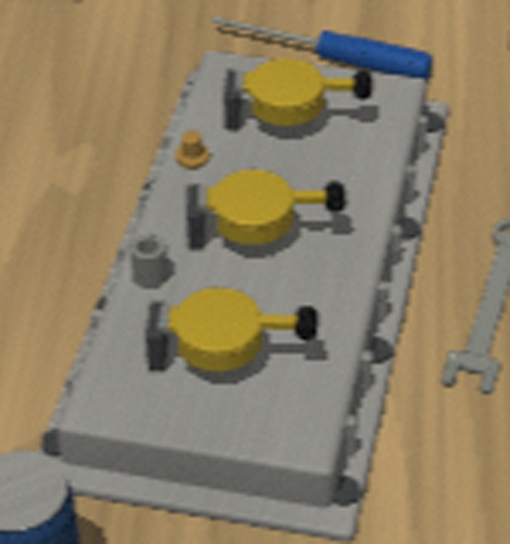

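```bash
cat >> h.py <<'E'
def to(target,yaw=None):
    o=env.get_obs();R=Rn.from_euler('xyz',o['tool_rot'],degrees=True)
    sh=R.inv().apply(np.array(target)-o['tool_pos'])*1000
    T=Rn.from_euler('xyz',[-90,0,o['tool_rot'][2] if yaw is None else yaw],degrees=True)
    print('t',o['time_s'],'pos',np.round(o['tool_pos'],4),np.round(o['tool_rot'],2),'F',np.round(o['force'],2),'shift',sh.round(1),'turn',(R.inv()*T).as_rotvec(degrees=True).round(2))
E
python3 -c "
from h import *
to([0.572,0.125,0.15],-177)"
```

```text
t 0.7 pos [ 0.244  -0.6025  0.2336] [ -89.99   -0.   -157.95] F [ 0.2   0.22 -0.07] shift [-577.1   83.5 -551.2] turn [-1.000e-02  1.905e+01  0.000e+00]
```

Request:
move_arm([
  [-577,34,-551,0,19,0],
  [-577,34,-551,0,19,0],
  [-577,34,-551,0,19,0],
  [-577,34,-551,0,19,0],
  [-577,34,-551,0,19,0],
  [-577,34,-551,0,19,0],
  [-577,34,-551,0,19,0],
  [-577,34,-551,0,19,0],
  [-577,34,-551,0,19,0],
  [-577,34,-551,0,19,0],
  [-577,34,-551,0,19,0],
  [-577,34,-551,0,19,0],
  [-577,34,-551,0,19,0],
  [-577,34,-551,0,19,0],
  [-577,34,-551,0,19,0],
  [-577,34,-551,0,19,0],
  [-577,34,-551,0,19,0],
  [-577,34,-551,0,19,0],
  [-577,34,-551,0,19,0],
  [-577,34,-551,0,19,0],
], claw=0, newtons=20)

```text
time_s: 2.37
tool_pos: [0.5725, 0.1337, 0.1995]
tool_rot: [-90.4, 0.1, -176.4]
force: [-0.5, 1.0, 0.0]
grip_width: 0.0001
```

```bash
python3 -c "
from h import *
to([0.572,0.125,0.115],-177);print(env.get_obs()['qpos'])"
```

```text
t 2.3667 pos [0.5725 0.1337 0.1995] [-9.0360e+01  7.0000e-02 -1.7644e+02] F [-0.48  0.98  0.03] shift [ 1.1 84.4  9.2] turn [ 0.36  0.56 -0.07]
[  18.54774213   15.81087405  -40.22404956   93.95932848   10.21146383
   73.91327553 -109.85569902]
```

Request:
move_arm([
  [0,42,0,0,0,0],
  [0,80,0,0,0,0],
  [0,84,0,0,0,0],
  [0,84,0,0,0,0],
  [0,84,0,0,0,0],
  [0,84,0,0,0,0],
])

```text
time_s: 2.87
tool_pos: [0.5737, 0.125, 0.1183]
tool_rot: [-90.0, 0.2, -177.0]
force: [-0.5, 0.1, 0.4]
grip_width: 0.0006
```

```bash
python3 -c "
from h import *
to([0.572,0.125,0.10],-177)
p,d=read_camera('side');cv2.imwrite('pics/s2.png',cv2.resize(p[100:300,220:470],None,fx=3,fy=3)[:,:,::-1])"
```

```text
t 2.8667 pos [0.5737 0.125  0.1183] [ -90.02    0.24 -176.98] F [-0.5   0.08  0.37] shift [ 1.8 18.3 -0. ] turn [ 0.02  0.02 -0.24]
```

View pics/s2.png

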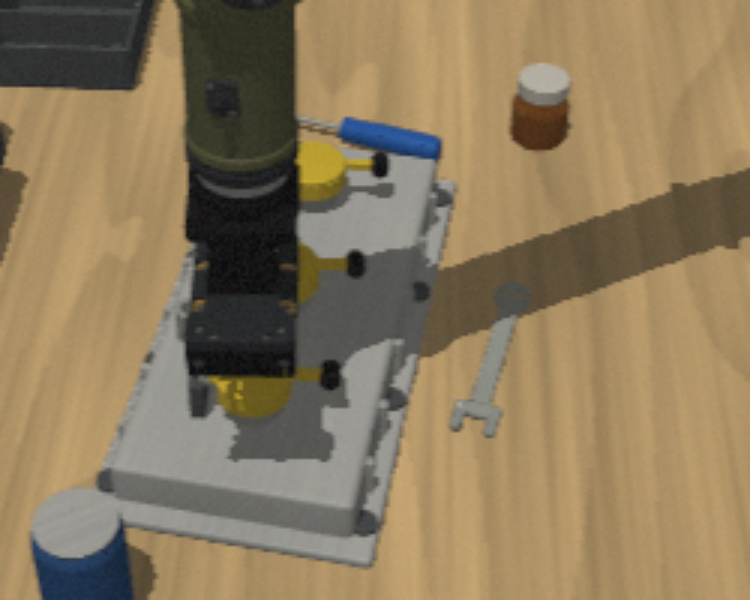

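Request:
move_arm([
  [0,6,0,0,0,0],
  [0,10,0,0,0,0],
  [0,13,0,0,0,0],
  [0,15,0,0,0,0],
  [0,15,0,0,0,0],
])

```text
time_s: 3.33
tool_pos: [0.5719, 0.1246, 0.1005]
tool_rot: [-90.0, -0.0, -177.0]
force: [-0.3, -0.5, 0.4]
grip_width: 0.0001
```

Request:
move_arm([
  [0,1,0,0,0,0],
  [0,2,0,0,0,0],
  [0,3,0,0,0,0],
  [0,3,0,0,0,0],
])

```text
time_s: 3.67
tool_pos: [0.572, 0.1247, 0.0979]
tool_rot: [-90.0, 0.0, -177.0]
force: [-2.6, 0.2, 4.8]
grip_width: 0.0
```

Request:
move_arm([
  [0,1,0,0,0,0],
  [0,2,0,0,0,0],
  [0,2,0,0,0,0],
])

```text
time_s: 3.92
tool_pos: [0.572, 0.1247, 0.0958]
tool_rot: [-90.0, 0.0, -177.0]
force: [-1.0, -1.1, 3.9]
grip_width: 0.0004
```

Request:
move_arm([
  [0,1,0,0,0,0],
  [0,2,0,0,0,0],
  [0,3,0,0,0,0],
  [0,4,0,0,0,0],
  [0,4,0,0,0,0],
])

```text
time_s: 4.33
tool_pos: [0.5721, 0.1248, 0.093]
tool_rot: [-89.9, 0.0, -177.0]
force: [-4.2, -1.2, 11.3]
grip_width: 0.0006
```

Request:
move_arm([
  [0,1,0,0,0,0],
  [0,1,0,0,0,0],
  [0,-10,0,0,0,0],
  [0,-35,0,0,0,0],
  [0,-35,0,0,0,0],
  [0,-35,0,0,0,0],
])

```text
time_s: 4.83
tool_pos: [0.573, 0.1253, 0.1277]
tool_rot: [-90.0, 0.2, -176.9]
force: [0.1, -0.5, -0.3]
grip_width: 0.0002
```

```bash
python3 -c "
from h import *
to([0.557,0.0015,0.125],-177)"
```

```text
t 4.8333 pos [0.573  0.1253 0.1277] [ -90.03    0.18 -176.95] F [ 0.14 -0.46 -0.25] shift [ 22.6   2.6 122.8] turn [ 0.03  0.05 -0.18]
```

Request:
move_arm([
  [7,-10,41,0,0,0],
  [14,-10,82,0,0,0],
  [21,-5,122,0,0,0],
  [21,5,123,0,0,0],
  [21,15,123,0,0,0],
  [21,20,123,0,0,0],
  [21,20,123,0,0,0],
  [21,20,123,0,0,0],
])

```text
time_s: 5.5
tool_pos: [0.5572, 0.003, 0.1059]
tool_rot: [-90.1, -0.1, -176.8]
force: [-0.1, -0.3, 0.5]
grip_width: 0.0008
```

Request:
move_arm([
  [0,3,0,0,0,0],
  [0,5,0,0,0,0],
  [0,6,0,0,0,0],
  [0,7,0,0,0,0],
  [0,8,0,0,0,0],
  [0,8,0,0,0,0],
])

```text
time_s: 6.0
tool_pos: [0.5581, 0.002, 0.1007]
tool_rot: [-90.0, 0.1, -176.9]
force: [-4.5, 1.2, 11.9]
grip_width: 0.0005
```

Request:
move_arm([
  [0,-15,0,0,0,0],
  [0,-35,0,0,0,0],
  [7,-35,40,0,0,0],
  [14,-35,80,0,0,0],
  [22,-30,120,0,0,0],
  [22,-20,134,0,0,0],
  [22,-10,134,0,0,0],
  [22,-8,134,0,0,0],
  [22,-8,134,0,0,0],
  [22,-8,134,0,0,0],
])

```text
time_s: 6.83
tool_pos: [0.5431, -0.1318, 0.1066]
tool_rot: [-90.1, 0.0, -176.8]
force: [-0.1, 0.6, 0.8]
grip_width: 0.0005
```

Request:
move_arm([
  [0,3,0,0,0,0],
  [0,5,0,0,0,0],
  [0,6,0,0,0,0],
  [0,7,0,0,0,0],
  [0,8,0,0,0,0],
  [0,8,0,0,0,0],
])

```text
time_s: 7.33
tool_pos: [0.5434, -0.133, 0.1008]
tool_rot: [-90.0, 0.1, -176.9]
force: [-4.5, 1.7, 14.0]
grip_width: 0.0005
```

Request:
move_arm([
  [0,-20,0,0,0,0],
  [0,-60,0,0,0,0],
  [10,-90,-30,0,0,0],
  [20,-90,-70,0,0,0],
  [30,-90,-100,0,0,0],
  [30,-90,-110,0,0,0],
  [30,-90,-110,0,0,0],
], claw=40)

```text
time_s: 7.92
tool_pos: [0.5065, -0.022, 0.1891]
tool_rot: [-90.0, 0.1, -176.6]
force: [-0.6, 0.8, -0.3]
grip_width: 0.037
```

Run:
```python
from h import *
to([0.511,0.124,0.15],-178)
for c in("top","side"):
    p,d=read_camera(c);h=cv2.cvtColor(p,cv2.COLOR_RGB2HSV)
    y=(h[...,0]>20)&(h[...,0]<32)&(h[...,1]>180)&(h[...,2]>80)
    y2=cv2.morphologyEx(y.astype(np.uint8),cv2.MORPH_OPEN,np.ones((9,9)))
    roi=np.zeros_like(y)
    if c=="top": roi[185:205,262:280]=1
    else: roi[215:238,315:345]=1
    dark=(p.max(2)<45)&roi
    for a,cc,m in blobs(y2,100): print(c,'Y',a,cc.round(1),ray_plane(c,*cc,0.082).round(4),pix2world(c,*cc,np.median(d[m&(d>0)])).round(4))
    for a,cc,m in blobs(dark,8): print(c,'D',a,cc.round(1),ray_plane(c,*cc,0.08).round(4),pix2world(c,*cc,np.median(d[m&(d>0)])).round(4))
    x=p[120:250,210:440] if c=="top" else p[130:290,240:390]
    cv2.imwrite(f'pics/{c}3.png',cv2.resize(x,None,fx=3.4,fy=3.4,interpolation=cv2.INTER_CUBIC)[:,:,::-1])
```

```text
t 7.9167 pos [ 0.5065 -0.022   0.1891] [-8.9970e+01  6.0000e-02 -1.7658e+02] F [-0.55  0.84 -0.26] shift [ -13.1   39.1 -145.5] turn [-0.03  1.42 -0.06]
top Y 566 [270.5 169.1] [0.5714 0.1224 0.082 ] [0.5713 0.1223 0.0828]
top D 49 [271.6 196.4] [0.5122 0.1213 0.08  ] [0.5116 0.1208 0.0863]
side Y 264 [314.  188.1] [ 0.5573 -0.0061  0.082 ] [0.5565 0.0026 0.0901]
side Y 348 [303.9 226.4] [0.5707 0.1248 0.082 ] [0.5707 0.1252 0.0824]
side D 45 [329.8 227.1] [0.5113 0.1214 0.08  ] [0.5111 0.1247 0.0835]
```

View pics/side3.png

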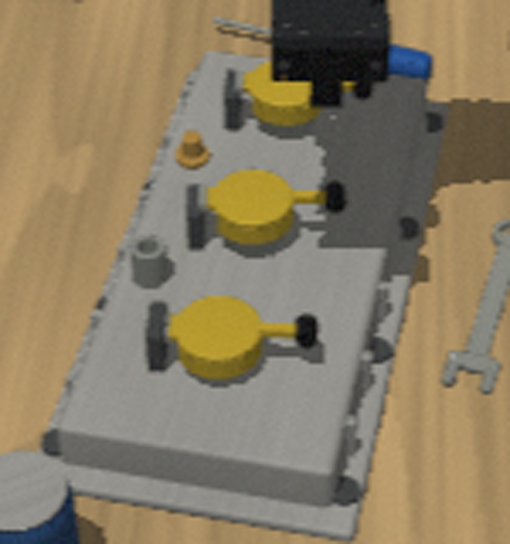

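View pics/top3.png

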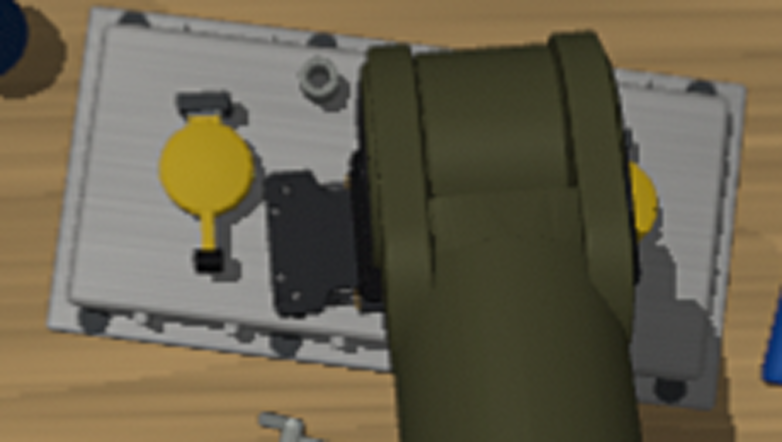

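```bash
python3 -c "
from h import *
to([0.5115,0.1217,0.12],-178)"
```

```text
t 8.0167 pos [ 0.507  -0.0267  0.1885] [-8.9930e+01  1.0000e-02 -1.7693e+02] F [-0.06 -0.4  -0.43] shift [ -12.4   68.3 -148. ] turn [-0.07  1.07 -0.01]
```

Request:
move_arm([
  [-4,10,-41,0,1,0],
  [-8,20,-80,0,1,0],
  [-12,30,-115,0,1,0],
  [-12,45,-140,0,1,0],
  [-12,60,-148,0,1,0],
  [-12,68,-148,0,1,0],
  [-12,68,-148,0,1,0],
  [-12,68,-148,0,1,0],
  [-12,68,-148,0,1,0],
  [-12,68,-148,0,1,0],
], claw=40)

```text
time_s: 8.85
tool_pos: [0.5121, 0.1209, 0.1214]
tool_rot: [-90.0, 0.1, -178.1]
force: [0.0, -0.0, 0.5]
grip_width: 0.0399
```

```bash
python3 -c "
from h import *
to([0.5115,0.1217,0.074],-178)
p,d=read_camera('side');cv2.imwrite('pics/s4.png',cv2.resize(p[150:300,230:430],None,fx=4,fy=4,interpolation=cv2.INTER_CUBIC)[:,:,::-1])"
```

```text
t 8.85 pos [0.5121 0.1209 0.1214] [-8.9970e+01  8.0000e-02 -1.7812e+02] F [ 0.05 -0.04  0.54] shift [ 0.6 47.3 -0.8] turn [-0.03 -0.12 -0.08]
```

View pics/s4.png

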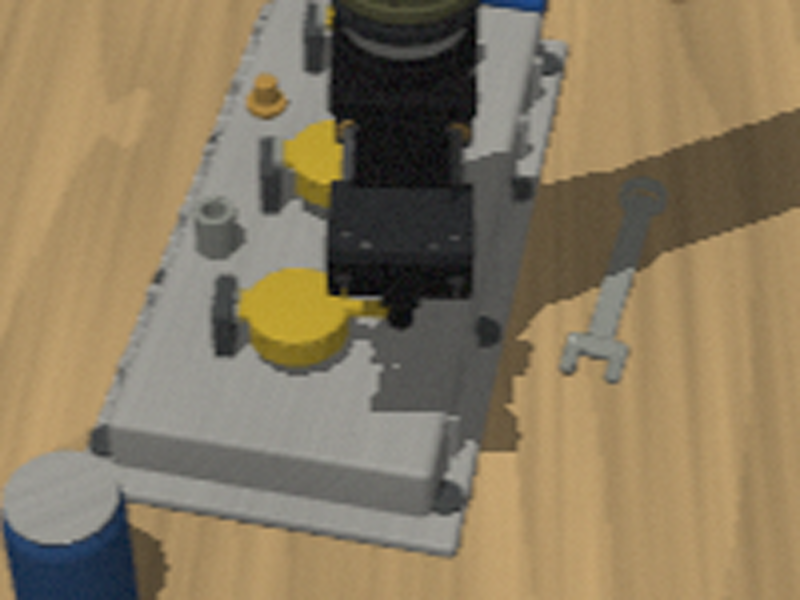

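Request:
move_arm([
  [0,12,0,0,0,0],
  [0,24,0,0,0,0],
  [0,34,0,0,0,0],
  [0,42,0,0,0,0],
  [0,46,0,0,0,0],
  [0,46,0,0,0,0],
  [0,46,0,0,0,0],
])

```text
time_s: 9.48
tool_pos: [0.5108, 0.1227, 0.0742]
tool_rot: [-90.0, -0.0, -177.9]
force: [0.3, 0.3, -0.1]
grip_width: 0.04
```

Request:
move_arm([
  [0,0,0,0,0,0],
  [0,0,0,0,0,0],
  [0,0,0,0,0,0],
  [0,0,0,0,0,0],
  [0,0,0,0,0,0],
  [0,0,0,0,0,0],
], claw=5, newtons=15)

```text
time_s: 9.98
tool_pos: [0.5112, 0.1216, 0.0747]
tool_rot: [-89.9, 0.0, -178.0]
force: [0.5, -2.9, 1.0]
grip_width: 0.0178
```

Request:
move_arm([
  [0,-3,0,0,0,0],
  [-0.2,-7,0,0,0,0],
  [-1,-13,0,0,0,0],
  [-2,-20,0,0,0,0],
  [-4,-26,0,0,0,0],
  [-6,-33,0,0,0,0],
  [-6,-33,0,0,0,0],
])

```text
time_s: 10.57
tool_pos: [0.5173, 0.1222, 0.1089]
tool_rot: [-89.9, 0.0, -178.0]
force: [-0.4, -5.2, -2.4]
grip_width: 0.0177
```

```bash
python3 -c "
from h import *
to([0.5115,0.1217,0.074],-178)
p,d=read_camera('side');cv2.imwrite('pics/s5.png',cv2.resize(p[150:300,230:430],None,fx=4,fy=4,interpolation=cv2.INTER_CUBIC)[:,:,::-1])"
```

```text
t 10.5667 pos [0.5173 0.1222 0.1089] [ -89.93    0.   -177.99] F [-0.37 -5.23 -2.36] shift [ 5.8 34.9  0.2] turn [-0.07  0.01 -0.  ]
```

View pics/s5.png

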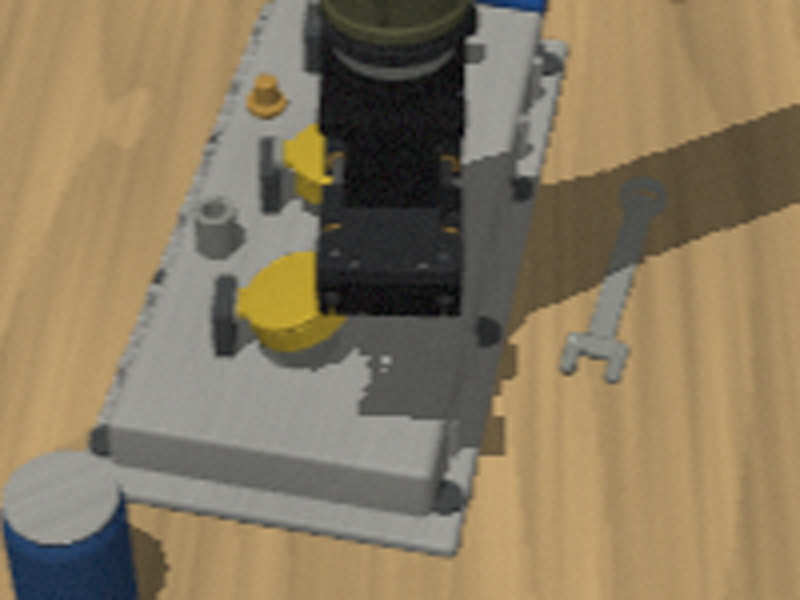

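Request:
move_arm([
  [-2.5,-6,1,0,0,0],
  [-5,-12,1,0,0,0],
  [-8.5,-18,1,0,0,0],
  [-12,-23.5,1,0,0,0],
  [-16.5,-29,1,0,0,0],
  [-21,-34,1,0,0,0],
  [-26,-38,1,0,0,0],
  [-31,-42.5,1,0,0,0],
  [-36,-46.5,1,0,0,0],
  [-42,-50,1,0,0,0],
  [-42,-50,1,0,0,0],
  [-42,-50,1,0,0,0],
  [-42,-50,1,0,0,0],
])

```text
time_s: 11.7
tool_pos: [0.5593, 0.1231, 0.1579]
tool_rot: [-90.0, 0.0, -178.0]
force: [-2.2, -4.7, 1.5]
grip_width: 0.0179
```

Run:
```python
from h import *
to([0.5115,0.1217,0.074],-178)
for c in("side","top"):
    p,d=read_camera(c)
    x=p[120:250,210:440] if c=="top" else p[130:290,240:420]
    cv2.imwrite(f'pics/{c}6.png',cv2.resize(x,None,fx=3.4,fy=3.4,interpolation=cv2.INTER_CUBIC)[:,:,::-1])
    h=cv2.cvtColor(p,cv2.COLOR_RGB2HSV)
    y=(h[...,0]>20)&(h[...,0]<32)&(h[...,1]>150)&(h[...,2]>40)&(d>0)
    for a,cc,m in blobs(y,40):
        P=np.array([pix2world(c,u,v,d[v,u]) for v,u in zip(*np.nonzero(m))]);print(c,a,cc.round(),P.mean(0).round(3),P.min(0).round(3),P.max(0).round(3))
        q=P-P.mean(0);print('  normal',np.linalg.svd(q)[2][2].round(2))
```

```text
t 11.7 pos [0.5593 0.1231 0.1579] [-8.9970e+01  3.0000e-02 -1.7795e+02] F [-2.19 -4.7   1.48] shift [47.9 83.9 -0.3] turn [-0.03  0.05 -0.03]
side 168 [331. 156.] [ 0.52  -0.105  0.106] [ 0.49  -0.158  0.07 ] [0.533 0.167 0.319]
  normal [-0.87  0.31 -0.37]
side 301 [298. 220.] [0.583 0.137 0.114] [0.558 0.101 0.083] [0.607 0.21  0.218]
  normal [-0.86 -0.1  -0.5 ]
top 652 [327. 174.] [0.555 0.001 0.091] [ 0.504 -0.028  0.05 ] [0.595 0.03  0.259]
  normal [-0.02  0.07 -1.  ]
top 666 [389. 181.] [ 0.538 -0.132  0.09 ] [ 0.488 -0.161  0.048] [ 0.573 -0.103  0.097]
  normal [-0.01  0.02  1.  ]
```

View pics/side6.png

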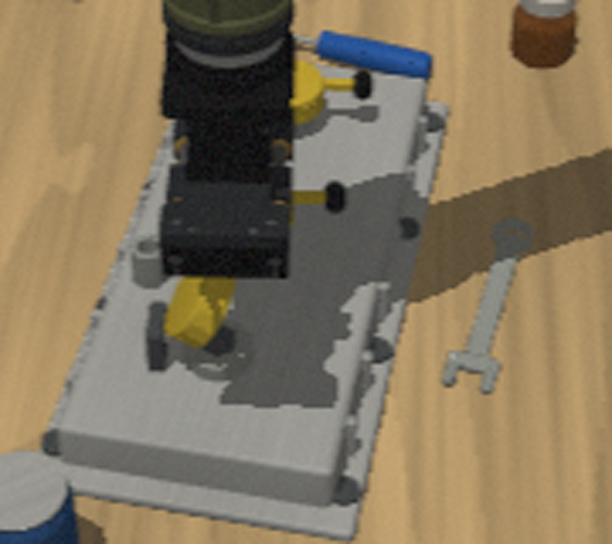

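View pics/top6.png

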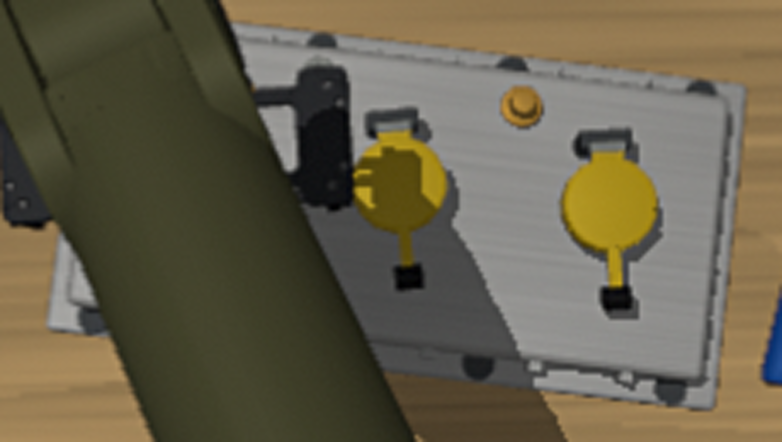

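Request:
move_arm([
  [0,0,0,0,0,0],
  [0,0,0,0,0,0],
  [0,0,0,0,0,0],
  [0,0,0,0,0,0],
  [0,0,0,0,0,0],
  [0,0,0,0,0,0],
])

```text
time_s: 12.3
tool_pos: [0.5593, 0.1231, 0.1579]
tool_rot: [-90.0, 0.0, -178.0]
force: [-2.6, -4.5, 1.3]
grip_width: 0.0176
```

Run:
```python
from h import *
o=env.get_obs();print(o['time_s'],o['tool_pos'],o['force'],o['grip_width'],o['joint_velocities'].round(2) if hasattr(o['joint_velocities'],'round') else o['joint_velocities'])
job.sign_off()
```

```text
12.3 [0.55928797 0.12310966 0.15790927] [-2.60596821 -4.47684419  1.34901033] 0.017611286689017118 [ 0.02  0.03  0.06  0.    0.03 -0.06  0.09]
the job is handed in; nothing more can be done
```

I tapped the left, middle and right caps in that order. The left bolt was the loose one, and I finished holding its cap open at about 60 degrees. The job was handed in at 12.3 s, and sign-off gives no verdict.

- **Taps:** the left cap sank under the push (force up to about 11 N). A depth reading afterwards put it about 8 mm lower than before. The middle and right caps stayed firm under 12 N and 14 N.
- **Holding the cap:** I pinched the left cap's grip at 15 N and swung it open along its arc. A plane fitted to the side camera's depth image gave about 60 degrees, and the arm's own position agrees with the bolt still being down. The arm was still, with the fingers 17.6 mm apart on the grip.
- **Rest of the scene:** the top camera showed the other two caps shut. I saw no tool or other object disturbed in the last pictures, but I did not re-measure their positions. The tin, hammer, jar and parts of the screwdriver were hidden or out of the last crops.
- **Side force:** about 4.5 N sideways remained on the tool while holding the cap. It did not change, and I left it.

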